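Empty the parts cup into the picking bin and nest it

ROBOT

A 6-joint arm with a two-finger parallel gripper is mounted at the origin on the work surface. World frame = base frame: x ahead of the robot, y to its left, z up, the work surface at z = 0. Lengths are in m, angles in rad, forces in N, time in s.
With the tool pointing down it reaches from about 0.3 to 0.775 m from the base axis. Payload 14.6 kg.
Tool frame: the origin (TCP) lies midway between the tips of the shut fingers; the grasp point (between the pads) lies 19 mm behind it (tcp_to_grasp is the distance from the TCP to the grasp point, in m); z points along the fingers, y is the line along which they close (so a half turn about z gives the same grasp; the last joint's range is limited). The gripper opens to 94 mm and grips with 3 to 60 N. Pads are 16 mm wide; open, the fingers measure 119 mm over their backs; the gripper's body (75 mm by 177 mm) begins 78 mm behind the grasp point.
Start: joints at [-1.211, 0.3, 1.521, -0, 1.321, -0.067], TCP at [0.228, -0.501, 0.205] pointing down, gripper open.
Joint ranges: [-3.03, 3.03], [-0.79, 2.21], [0.23, 2.52], [-1.04, 4.18], [0, 3.07], [-2.55, 2.55]. Speed limits (rad/s): [2.22, 2.22, 2.57, 3.14, 3.14, 3.14].

INTERFACE

Orientations are given as [roll, pitch, yaw] about the fixed x, y, z axes, in that order (R = Rz(yaw) Ry(pitch) Rx(roll)).
In Python, from station import * gives the robot as it stands.
- The arm moves only by the tool send_rows, never from a script. Its argument "motion" is a list of rows, each a list of 3 entries, a list of its own where there are three numbers: the shift along the tool's x, y, z in units of 0.03 m (1.0 is 0.03 m), then the turn, a rotation vector about the tool's x, y, z in units of 0.12 rad (1.0 is 0.12 rad), then the opening, from -1 (shut) to 1 (fully open). In form: [[[x, y, z], [rx, ry, rz], grip], ...]. A call has 1 to 12 rows; each row shifts and turns the commanded pose from where the row before left it, along the tool's axes as they then stand; what a row does not reach is not made up. A row lasts 1/10 s, in which the tool goes at most 50 mm and 8.59 degrees, less where a joint would pass 70% of its speed; a pose out of reach is approached as far as the arm can. A call with a number of a shift or a turn outside -1 to 1 is refused whole. A call with a gripper value outside its range is refused whole. The fingers move at their own pace and stop on an object; "squeeze" is the grip in N (left out, the last holds). Time passes only in rows, so rows that do not move let the fingers close. It gives the time, the measured TCP pose, the force, the opening and the grip force at its end, in the units of the state.
- get_obs(): the state, without advancing time (a new reading comes with each control period).
- camera(name): name is "scene" or "top" or "wrist"; returns a dict with "pixels" (384x512x3 uint8, red, green, blue), "depth" (384x512 float32, m along the optical axis (not along the pixel's ray), 0 where there is no reading), "fx", "fy", "cx", "cy" (pixels), "rvec" (rotation vector, rad) and "tvec" (3), from world to camera coordinates, as OpenCV has them. Camera axes: x right, y down, z forward; pixel columns grow to the right and rows downward; lengths in m; the calibration is good to about 2 mm. A picture is of the moment at which its call begins.
- hand_in(): hands the job in; it is judged then, once.
The state is a dict: "time_s": time; "qpos": joint angles; "joint_vel": joint speeds; "tau": joint torques, N m; "ee_pos": TCP position; "eef_rot": TCP orientation; "force": force on the tool from outside, world axes, zero at the start; "moment": the same for the moment, N m; "grip_width": finger opening in m; "grip_force": force on a finger pad.
Only numpy, scipy, OpenCV 4.12 (cv2) and the standard library are available. Lean on these libraries where they do the work, as an engineer would, in place of code of your own. Each camera call takes 0.05 s, during which the arm holds its last target. There are 200 camera calls.

TASK

Tip the round metal cup out into the big yellow picking bin (the one standing apart from the row at the back), so that all four hex nuts lie in the bin. Then set the empty cup down, without dropping it, standing upright in the round pocket that fits it in the white cup tray. Leave the other things on the bench where they are.

Things in the scene. Friction and masses are not known exactly. Their poses are not given: they have to be found in the camera images.
- cup: open round straight-sided aluminium cup standing on the bench, outer diameter 62, height 80, wall 4, base 5 mm thick, about 0.14 kg empty; origin at the centre of its underside, z along its axis towards the mouth; holds the four nuts at the start
- cup_rim (a point): centre of the cup's mouth, 80 mm above its underside
- nut0: smooth steel hex nut, 17 mm across flats, 10 mm thick, 16 g, one of four alike, loose in the cup; origin at its centre
- nut1: smooth steel hex nut, 17 mm across flats, 10 mm thick, 16 g, one of four alike, loose in the cup; origin at its centre
- nut2: smooth steel hex nut, 17 mm across flats, 10 mm thick, 16 g, one of four alike, loose in the cup; origin at its centre
- nut3: smooth steel hex nut, 17 mm across flats, 10 mm thick, 16 g, one of four alike, loose in the cup; origin at its centre
- bin: the big yellow picking bin, fixed to the bench: open-topped, outside 220 (its x) by 170 (its y), walls and floor 4 mm; its back (+x) wall and the rear 132 mm of the sides are 90 mm high, its front (-x, towards the robot) wall and the front of the sides 54 mm high; origin at the centre of its underside. (The six smaller bins in a row at the back of the bench are stock, not this one.)
- tray: white cup tray fixed to the bench, 120 (its x) by 240 (its y) by 22 mm high, with three pockets 14 mm deep (pocket floors 8 mm above the bench): a large round one of diameter 70 at y = -60 mm, a 51 mm square one at y = +12 mm, a small round one of diameter 41 at y = +78 mm; origin at the centre of its underside
- tray_hole0 (a point): centre of the mouth of the tray's large round pocket, level with the tray's top; the cup belongs here
- square_tub: loose square aluminium tub, 46 x 46 x 55 mm high; origin centre of its underside; bystander
- oil_can: loose closed grey can with a paper label, diameter 60, 120 mm high; origin centre of its underside; bystander
- tape_roll: loose roll of brown tape lying flat, diameter 90, 25 mm high, with a dark core; origin centre of its underside; bystander
- screwdriver: loose screwdriver lying on the bench along its own x axis; bystander
- carton: loose closed cardboard carton 90 x 120 x 60 mm high; origin centre of its underside; bystander
- small_pot: loose solid aluminium cylinder, diameter 38, 45 mm high; origin centre of its underside; bystander
Not all that is in view belongs to the job. Leave any black look-alike of the cup alone.

How it is judged:
On the way:
1. all four nuts lie in the yellow bin, out of the cup (x of nut0 in the frame of bin between -0.11 and 0.11 m and y of nut0 in the frame of bin between -0.085 and 0.085 m and z of each of nut0, nut1, nut2, nut3 in the frame of bin below 0.05 m and x of nut1 in the frame of bin between -0.11 and 0.11 m and y of nut1 in the frame of bin between -0.085 and 0.085 m and x of nut2 in the frame of bin between -0.11 and 0.11 m and y of nut2 in the frame of bin between -0.085 and 0.085 m and x of nut3 in the frame of bin between -0.11 and 0.11 m and y of nut3 in the frame of bin between -0.085 and 0.085 m and distance between each of nut0, nut1, nut2, nut3 and cup above 0.09 m), for 0.2 s.
At the end, for the whole second after the job is handed in: All four nuts rest inside the yellow bin (centres below 50 mm), and the cup stands still and upright (within 0.08 rad) down in the tray's large round pocket: centre within 8 mm of the pocket's axis, underside less than 13 mm above the bench (x of nut0 in the frame of bin between -0.11 and 0.11 m and y of nut0 in the frame of bin between -0.085 and 0.085 m and z of each of nut0, nut1, nut2, nut3 in the frame of bin below 0.05 m and x of nut1 in the frame of bin between -0.11 and 0.11 m and y of nut1 in the frame of bin between -0.085 and 0.085 m and x of nut2 in the frame of bin between -0.11 and 0.11 m and y of nut2 in the frame of bin between -0.085 and 0.085 m and x of nut3 in the frame of bin between -0.11 and 0.11 m and y of nut3 in the frame of bin between -0.085 and 0.085 m and horizontal distance between cup and tray_hole0 below 0.008 m and z of cup in the frame of tray between 0.004 and 0.013 m and angle between cup's own z axis and vertical below 0.08 rad and linear speed of cup below 0.03 m/s and linear speed of each of nut0, nut1, nut2, nut3 below 0.05 m/s); the robot touches nothing.
It fails at once if the cup is dropped (falls freely, touched by nothing, faster than 0.6 m/s) (contact force between cup and anything else below 0.02 N and linear speed of cup above 0.6 m/s).
It fails at once if a bystander is moved by more than 40 mm (distance of any of square_tub, oil_can, tape_roll, screwdriver, carton, small_pot from where it was at the start of the episode above 0.04 m).
It also fails if it takes over 54 s, if anything falls off the work surface, if the arm or the gripper's body presses on something with over 40 N, if the wrist force passes 120 N, or if a joint passes its speed limit or range.

## Working session

There is one attempt and no reset: what is moved stays moved. The work goes in short steps, Python scripts to look and compute and a tool call to move; the robot and the scene stay as the last step left them, time stands still between calls to the robot, and variables do not carry over. Pictures are saved under pics/ and viewed, at most 10 in all, crops included, and the job is handed in when it is done.

Besides the shell and the picture viewer there is one more tool, called after "Emit:" as name([rows], argument=value, ...), one row to a line, values as JSON. send_rows: Moves the arm, as the interface text tells. Its arguments: {"type":"object","properties":{"motion":{"type":"array"},"squeeze":{"type":"number"}},"required":["motion"]}

```bash
mkdir -p pics
cat > h.py <<'E'
from station import *
import numpy as np, cv2
def shot(n):
    c=camera(n); R=cv2.Rodrigues(np.array(c["rvec"],float))[0]; t=np.array(c["tvec"],float)
    v,u=np.mgrid[0:384,0:512]; d=c["depth"]
    p=np.stack([(u-c["cx"])/c["fx"]*d,(v-c["cy"])/c["fy"]*d,d],-1)
    return c,(p-t)@R   # world points
def save(c,f): cv2.imwrite(f,c["pixels"][:,:,::-1])
E
python3 - <<'E'
from h import *
for n in("top","scene"):
    c,w=shot(n); save(c,f"pics/{n}0.png"); np.savez(f"{n}0.npz",w=w,p=c["pixels"],d=c["depth"])
    print(n,c["fx"],c["cx"],c["cy"],c["rvec"],c["tvec"])
print(get_obs())
E
```

```text
top 470.9150770475957 262.46503242595406 190.71822150291558 [ 2.21241909 -2.16028951  0.08196328] [-0.00317688  0.53286979  1.47859943]
scene 482.41536792300116 252.9133188246372 191.94400899524294 [ 2.2019488   1.07420497 -0.42196994] [-0.32863587 -0.29013795  1.8528974 ]
{'time_s': 0.1, 'qpos': array([-1.21062554e+00,  3.00422818e-01,  1.52154601e+00,  1.91276717e-05,
        1.32073112e+00, -6.66098561e-02]), 'joint_vel': array([-0.00108991, -0.00049124, -0.00187247, -0.00177263, -0.00125148,
        0.00104073]), 'tau': array([ 1.48039460e-03, -5.32645190e+01, -3.53281224e+01,  7.09560653e-02,
        2.34573882e-02, -6.72238798e-05]), 'ee_pos': array([ 0.22757495, -0.50042824,  0.20492766]), 'eef_rot': array([-3.14048905e+00, -9.21885536e-05,  4.26775852e-01]), 'force': array([ 5.09222015e-01, -1.66035040e-04,  4.86875402e-01]), 'moment': array([ 0.00707229,  0.0254051 , -0.02825954]), 'grip_force': 0.0, 'grip_width': 0.09409905206880032}
```

View pics/top0.png

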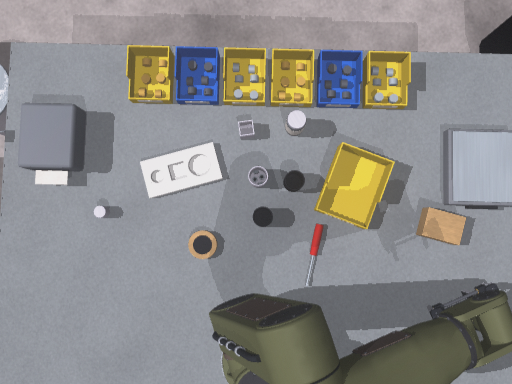

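View pics/scene0.png

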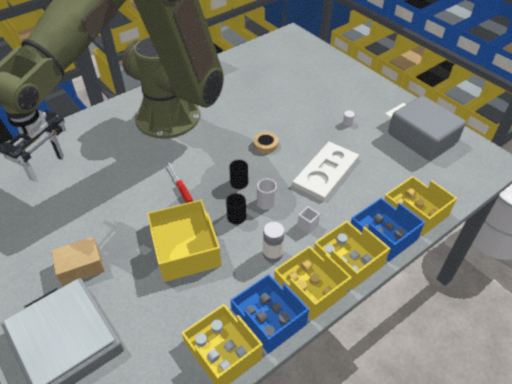

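Top view: the metal cup with nuts is at (258,176). The black look-alikes are at (294,181) and (262,216), the bin is at (355,185), and the tray's large pocket is at (199,165), with the tray centre near (181,170). Next I'll measure these.

```bash
cat > m.py <<'E'
from h import *
from scipy.optimize import least_squares
def circ(p,r=None):
    f=lambda a:np.hypot(p[:,0]-a[0],p[:,1]-a[1])-(a[2] if r is None else r)
    s=least_squares(f,[*p.mean(0)[:2],.03],loss="soft_l1",f_scale=.001); return s.x
def rect(p,zoom=1e4): 
    r=cv2.minAreaRect((p[:,:2]*zoom).astype(np.float32)); return np.array(r[0])/zoom,np.array(r[1])/zoom,r[2]
E
python3 - <<'E'
from m import *
D=np.load("top0.npz"); w=D["w"]; p=D["p"].astype(int)
def blk(u,v,r): return w[v-r:v+r+1,u-r:u+r+1].reshape(-1,3)
for n,(u,v),h in(("cup",(258,176),.08),("b1",(294,181),.08),("b2",(262,216),.08),("can",(297,120),.12)):
    q=blk(u,v,18); q=q[abs(q[:,2]-h)<.006]; c=circ(q)
    print(n,len(q),c,"bbox mid",(q.min(0)+q.max(0))/2,np.ptp(q,0), "zmed",np.median(q[:,2]))
q=blk(181,170,48); q=q[(abs(q[:,2]-.022)<.005)]; c,s,a=rect(q); print("tray",len(q),c,s,a,np.median(q[:,2]))
print("bench z",np.median(w[260:280,100:180,2]))
m=(p[...,0]>130)&(p[...,2]<90)&(p[...,1]>100)
M=np.zeros(m.shape,bool);M[135:235,305:405]=1
for lo,hi in((.045,.06),(.08,.1),(-.01,.02)):
    q=w[m&M]; q=q[(q[:,2]>lo)&(q[:,2]<hi)]; c,s,a=rect(q); print("bin",lo,len(q),c,s,a,cv2.boxPoints(((c[0],c[1]),(s[0],s[1]),a)).round(3).tolist())
# pocket from scene+top: points in tray region with z<.014
q=blk(199,165,14); k=q[q[:,2]<.014]; print("pocket lo",len(k),circ(k),k[:,:2].min(0),k[:,:2].max(0))
q=blk(197,165,16);print(np.round(w[150:182:2,199,:],3)[:,2]);print(np.round(w[165,182:218:2,2],3))
E
python3 - <<'E'
import cv2
a=cv2.imread("pics/top0.png")[130:240,130:405]
cv2.imwrite("pics/crop1.png",cv2.resize(a,None,fx=2.9,fy=2.9,interpolation=cv2.INTER_CUBIC))
E
```

```text
cup 82 [0.57484111 0.02501404 0.02880738] bbox mid [0.57480321 0.02595878 0.0799071 ] [0.05888854 0.05855933 0.01175559] zmed 0.08000718843805846
b1 81 [ 0.56457352 -0.08647794  0.02882382] bbox mid [ 0.56513874 -0.08728481  0.08002779] [0.05892294 0.0587263  0.01185428] zmed 0.08023925533843546
b2 78 [0.45090982 0.00833783 0.02867407] bbox mid [0.45142533 0.00775236 0.08013501] [0.06078888 0.05814564 0.01170413] zmed 0.08059126513327665
can 254 [ 0.74386033 -0.08697669  0.02010764] bbox mid [ 0.74317997 -0.08605544  0.12004502] [0.05834243 0.05426817 0.0118119 ] zmed 0.12121850261024666
tray 1821 [0.59439775 0.27128242] [0.12120814 0.24071069] 16.905475616455078 0.022722949589222382
bench z 0.0005935394905223379
bin 0.045 269 [ 0.55107383 -0.27205217] [0.17126082 0.21746162] 70.41693878173828 [[0.41999998688697815, -0.3160000145435333], [0.625, -0.3889999985694885], [0.6819999814033508, -0.2280000001192093], [0.47699999809265137, -0.1550000011920929]]
bin 0.08 262 [ 0.59425728 -0.28765234] [0.17197058 0.13173564] 70.33170318603516 [[0.503000020980835, -0.34599998593330383], [0.6269999742507935, -0.39100000262260437], [0.6850000023841858, -0.2290000021457672], [0.5609999895095825, -0.1850000023841858]]
bin -0.01 3240 [ 0.54762886 -0.28205654] [0.19204613 0.21734121] 70.47906494140625 [[0.4129999876022339, -0.335999995470047], [0.6179999709129333, -0.4090000092983246], [0.6819999814033508, -0.2280000001192093], [0.47699999809265137, -0.1550000011920929]]
pocket lo 347 [0.61275811 0.21673439 0.02489007] [0.57484773 0.18296068] [0.64716442 0.26048484]
[0.023 0.017 0.008 0.008 0.007 0.015 0.01  0.008 0.008 0.009 0.007 0.006
 0.009 0.027 0.021 0.028]
[0.008 0.02  0.02  0.023 0.006 0.011 0.01  0.01  0.006 0.015 0.011 0.006
 0.007 0.008 0.026 0.024 0.02  0.023]
```

View pics/crop1.png

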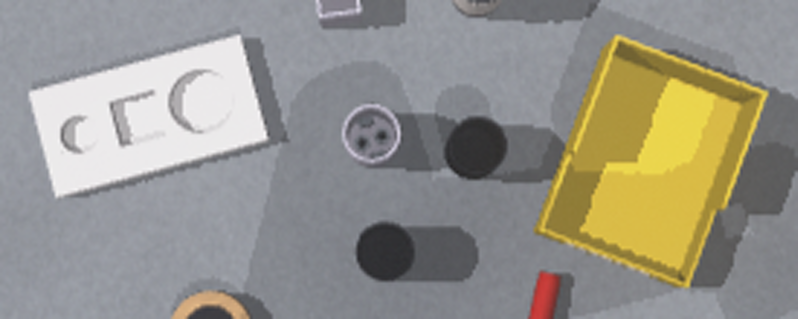

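Crop: the cup with its nuts is left of centre, and the tray's large pocket is at its bin-ward end, which agrees with the fit (pocket about (0.612, 0.214)). I plan a sideways, tilted grasp so that a wrist roll pours the nuts. First I'll probe the wrist while lifting.

Emit:
send_rows([
  [[0, 0, -1], [0, 0, 0], 1],
  [[0, 0, -1], [0, 0, 0], 1],
  [[0, 0, -1], [0, 0, 0], 1],
  [[0, 0, -1], [0, 0, 0], 1],
])

```text
time_s: 0.5
ee_pos: [0.2276, -0.5004, 0.3264]
eef_rot: [-3.141, -0.0, 0.427]
force: [0.0, 0.8, 0.3]
grip_width: 0.0937
grip_force: 0.0
```

```bash
cat > st.py <<'E'
from station import *
import numpy as np,json
np.set_printoptions(suppress=True,precision=4)
o=get_obs(); print(o["time_s"],o["qpos"],o["ee_pos"],o["eef_rot"],o["grip_width"],o["grip_force"],o["force"])
open("log.txt","a").write(json.dumps([list(o["qpos"]),list(o["ee_pos"]),list(o["eef_rot"])])+"\n")
E
python3 st.py
```

```text
0.5 [-1.2106  0.2399  1.3204 -0.      1.5819 -0.0666] [ 0.2276 -0.5004  0.3264] [-3.1409 -0.      0.4268] 0.09374145595452377 0.0 [0.045  0.8148 0.3286]
```

Emit:
send_rows([
  [[0, 0, 0], [0, 1, 0], 1],
  [[0, 0, 0], [0, 1, 0], 1],
  [[0, 0, 0], [0, 1, 0], 1],
  [[0, 0, 0], [0, 1, 0], 1],
  [[0, 0, 0], [0, 1, 0], 1],
  [[0, 0, 0], [0, 0, 0], 1],
])

```text
time_s: 1.1
ee_pos: [0.2261, -0.5011, 0.3235]
eef_rot: [-3.137, -0.604, 0.421]
force: [0.0, -0.3, 0.5]
grip_width: 0.094
grip_force: 0.0
```

```bash
python3 st.py
```

```text
1.1 [-1.4831  0.3068  1.3502  0.569   1.6897 -0.3254] [ 0.2261 -0.5011  0.3235] [-3.137  -0.6038  0.4213] 0.09398262919801413 0.0 [ 0.0347 -0.3076  0.4979]
```

```bash
cat > kin.py <<'E'
import numpy as np,json
from scipy.spatial.transform import Rotation as R
from scipy.optimize import least_squares
np.set_printoptions(suppress=True,precision=4)
LO=np.array([-3.03,-.79,.23,-1.04,0,-2.55]);HI=np.array([3.03,2.21,2.52,4.18,3.07,2.55])
def fk(q,P):
    a1,d,h,L2,a3,L3,L6=P; p=np.zeros(3); r=R.identity()
    for ax,th,t in(("z",q[0],(a1,d,h)),("y",q[1],(0,0,L2)),("y",q[2],(a3,0,L3)),("z",q[3],(0,0,0)),("y",q[4],(0,0,L6)),("z",q[5]+np.pi/2,(0,0,0))):
        r=r*R.from_euler(ax,th); p=p+r.apply(t)
    return p,r
def fit():
    D=[json.loads(l) for l in open("log.txt")]
    D.append([[-1.21062554e+00,3.00422818e-01,1.52154601e+00,0,1.32073112e+00,-6.66098561e-02],[.22757495,-.50042824,.20492766],[-3.14048905,-9.2e-5,.426775852]])
    f=lambda P:np.concatenate([fk(q,P)[0]-e for q,e,_ in D]+[1e-3*(np.array(P)-[0,.037,.35,.4,0,.35,.2])])
    s=least_squares(f,[0,.037,.35,.4,0,.35,.2]); 
    return s.x,max(np.linalg.norm(fk(q,s.x)[0]-e) for q,e,_ in D),max((fk(q,s.x)[1].inv()*R.from_euler("xyz",e)).magnitude() for q,_,e in D)
def ik(g,rot,P,q0,off=.019):  # g = grasp point
    tcp=np.array(g)+rot.apply([0,0,off])
    def f(q):
        p,r=fk(q,P); return np.r_[(p-tcp)*5,(r.inv()*rot).as_rotvec(),1e-4*(q-q0)]
    s=least_squares(f,np.clip(q0,LO+.01,HI-.01),bounds=(LO,HI)); p,r=fk(s.x,P)
    return s.x,np.linalg.norm(p-tcp),(r.inv()*rot).magnitude()
def pose(phi,beta,sgn=1,roll=0):  # azimuth, degrees below horizontal
    phi,beta=np.radians([phi,beta]); t=np.array([np.cos(beta)*np.cos(phi),np.cos(beta)*np.sin(phi),-np.sin(beta)])
    y=sgn*np.array([-np.sin(phi),np.cos(phi),0]); return R.from_matrix(np.c_[np.cross(y,t),y,t])*R.from_euler("z",roll,degrees=True)
E
python3 - <<'E'
from kin import *
P,e,a=fit();print(P,e,a)
q0=np.array([-.5,.5,1.5,1.2,1.3,0])
for s in(1,-1):
  for phi in(30,50,70,90):
    for b in(45,):
        for n,g in(("cup",(.575,.025,.06)),("tray",(.612,.214,.07))):
            q,ep,er=ik(g,pose(phi,b,s),P,q0); print(s,phi,b,n,q,ep.round(4),er.round(3))
        for roll in (150,180,-150,-180):
            q,ep,er=ik((.551,-.272,.2),pose(phi-30,0,s,roll),P,q0); print("   pour",roll,q,ep.round(4),er.round(3))
E
```

```text
[0.     0.0366 0.2213 0.4241 0.0409 0.4475 0.2706] 3.6966857060614177e-06 1.8944693291485243e-05Traceback (most recent call last):
  File "<stdin>", line 8, in <module>
AttributeError: 'float' object has no attribute 'round'
```

Run:
```python
from kin import *
P,e,a=fit()
seeds=[np.array([-.5,.5,1.5,1.2,1.3,x]) for x in(-2,0,2)]
def best(g,r):
    return min((ik(g,r,P,q0) for q0 in seeds),key=lambda s:s[1]*5+s[2])
for s in(1,-1):
  for phi in(20,50,80):
    for n,g in(("cup",(.575,.025,.06)),("tray",(.612,.214,.07))):
        q,ep,er=best(g,pose(phi,45,s)); print(s,phi,n,q,"%.3f %.3f"%(ep,er))
for s in(1,-1):
  for phi in(0,30,60):
    for roll in (180,):
            q,ep,er=best((.551,-.272,.2),pose(phi,0,s,roll)); print("   pour",s,phi,roll,q,"%.3f %.3f"%(ep,er))
```

```text
1 20 cup [-0.1762  0.3932  2.0905  1.7626  0.3681  2.55  ] 0.001 0.017
1 20 tray [0.256  0.4661 1.9208 2.0955 0.0719 2.55  ] 0.000 0.008
1 50 cup [-0.3237  0.4961  1.93    1.2327  0.7929  2.55  ] 0.003 0.040
1 50 tray [0.0769 0.5275 1.8886 1.5617 0.5396 2.55  ] 0.006 0.100
1 80 cup [-0.3343  0.6369  1.6491  0.8546  1.1823  2.5071] 0.000 0.000
1 80 tray [-0.0165  0.6508  1.6473  1.0866  0.9795  2.55  ] 0.006 0.096
-1 20 cup [-0.1772  0.3897  2.0799  1.6781  0.3653 -0.5046] 0.000 0.000
-1 20 tray [ 0.2537  0.465   1.9162  1.8953  0.0711 -0.3928] 0.000 0.000
-1 50 cup [-0.3144  0.491   1.908   1.1632  0.7955 -0.4993] 0.000 0.000
-1 50 tray [ 0.0822  0.519   1.8243  1.2639  0.5553 -0.2634] 0.000 0.000
-1 80 cup [-0.3343  0.6369  1.6491  0.8546  1.1823 -0.6345] 0.000 0.000
-1 80 tray [ 0.0037  0.6503  1.5934  0.9721  1.0018 -0.4189] 0.000 0.000
   pour 1 0 180 [-0.8281  0.4764  2.0921  2.2278  1.1953 -1.1269] 0.000 0.000
   pour 1 30 180 [-0.9443  0.636   1.782   1.648   1.5028 -0.8499] 0.000 0.000
   pour 1 60 180 [-0.9125  0.8422  1.3795  1.3275  1.8772 -0.6887] 0.000 0.000
   pour -1 0 180 [-0.8281  0.4764  2.0921  2.2278  1.1953  2.0146] 0.000 0.000
   pour -1 30 180 [-0.9443  0.636   1.782   1.648   1.5028  2.2917] 0.000 0.000
   pour -1 60 180 [-0.9125  0.8422  1.3795  1.3275  1.8772  2.4529] 0.000 0.000
```

```bash
cat > plan.py <<'E'
from kin import *
from station import get_obs
import sys
P=fit()[0]
def plan(g,rot,N,o=None,off=.019):
    """constant row repeated N times that brings the grasp point to g with orientation rot"""
    if o is None:
        o=get_obs(); o=(o["ee_pos"],R.from_euler("xyz",o["eef_rot"]))
    p0,r0=o; tcp=np.array(g)+rot.apply([0,0,off]); rv=(r0.inv()*rot).as_rotvec()/N
    A=sum((r0*R.from_rotvec(k*rv)).as_matrix() for k in range(N)); s=np.linalg.solve(A,tcp-p0)
    row=(np.round(s/.03,3).tolist(),np.round(rv/.12,3).tolist())
    path=[]; p,r=np.array(p0),r0
    for k in range(N): p=p+r.apply(s); r=r*R.from_rotvec(rv); path.append((p-r.apply([0,0,off])))
    q=ik(g,rot,P,get_obs()["qpos"]); print("N",N,"row",row,"|s|mm",(np.linalg.norm(s)*1e3).round(1),"ang",np.linalg.norm(rv).round(3)); print(" end q",q[0],"err %.4f %.3f"%q[1:],"path",np.round(path[::max(1,N//4)],3).tolist())
    return tcp,rot
E
python3 - <<'E'
from plan import *
a=plan((.575,.025,.20),pose(65,45,-1),18)
plan((.575,.025,.062),pose(65,45,-1),5,a)
E
```

```text
N 18 row ([0.753, -0.27, 0.955], [0.21, 0.08, -0.254]) |s|mm 37.4 ang 0.041
 end q [-0.3369  0.3347  1.7187  0.8699  1.1698 -0.2931] err 0.0000 0.000 path [[0.245, -0.484, 0.328], [0.351, -0.388, 0.289], [0.441, -0.275, 0.255], [0.513, -0.148, 0.227], [0.565, -0.011, 0.205]]
N 5 row ([-0.651, 0.0, 0.651], [0.0, 0.0, 0.0]) |s|mm 27.6 ang 0.0
 end q [-0.3369  0.5574  1.7846  0.9937  0.9965 -0.5552] err 0.0000 0.000 path [[0.575, 0.025, 0.172], [0.575, 0.025, 0.145], [0.575, 0.025, 0.117], [0.575, 0.025, 0.09], [0.575, 0.025, 0.062]]
```

Emit:
send_rows([
  [[0.753, -0.27, 0.955], [0.21, 0.08, -0.254], 1],
  [[0.753, -0.27, 0.955], [0.21, 0.08, -0.254], 1],
  [[0.753, -0.27, 0.955], [0.21, 0.08, -0.254], 1],
  [[0.753, -0.27, 0.955], [0.21, 0.08, -0.254], 1],
  [[0.753, -0.27, 0.955], [0.21, 0.08, -0.254], 1],
  [[0.753, -0.27, 0.955], [0.21, 0.08, -0.254], 1],
  [[0.753, -0.27, 0.955], [0.21, 0.08, -0.254], 1],
  [[0.753, -0.27, 0.955], [0.21, 0.08, -0.254], 1],
  [[0.753, -0.27, 0.955], [0.21, 0.08, -0.254], 1],
])

```text
time_s: 2.0
ee_pos: [0.4509, -0.2637, 0.2404]
eef_rot: [-3.121, -0.688, 0.772]
force: [0.3, -0.4, 0.4]
grip_width: 0.0942
grip_force: 0.0
```

Emit:
send_rows([
  [[0.753, -0.27, 0.955], [0.21, 0.08, -0.254], 1],
  [[0.753, -0.27, 0.955], [0.21, 0.08, -0.254], 1],
  [[0.753, -0.27, 0.955], [0.21, 0.08, -0.254], 1],
  [[0.753, -0.27, 0.955], [0.21, 0.08, -0.254], 1],
  [[0.753, -0.27, 0.955], [0.21, 0.08, -0.254], 1],
  [[0.753, -0.27, 0.955], [0.21, 0.08, -0.254], 1],
  [[0.753, -0.27, 0.955], [0.21, 0.08, -0.254], 1],
  [[0.753, -0.27, 0.955], [0.21, 0.08, -0.254], 1],
  [[0.753, -0.27, 0.955], [0.21, 0.08, -0.254], 1],
  [[0, 0, 0], [0, 0, 0], 1],
  [[0, 0, 0], [0, 0, 0], 1],
])

```text
time_s: 3.1
ee_pos: [0.5803, 0.0387, 0.1853]
eef_rot: [3.141, -0.779, 1.14]
force: [-0.1, -0.5, -0.5]
grip_width: 0.0939
grip_force: 0.0
```

```bash
python3 st.py
python3 - <<'E'
from plan import *
print(fit())
a=plan((.575,.025,.10),pose(65,45,-1),4)
plan((.575,.025,.062),pose(65,45,-1),3,a)
E
python3 - <<'E'
from m import *
c,w=shot("wrist"); save(c,"pics/wrist1.png"); np.savez("wrist1.npz",w=w)
q=w.reshape(-1,3); d=np.hypot(q[:,0]-.575,q[:,1]-.025)
k=q[(d<.05)&(abs(q[:,2]-.08)<.005)&(c["depth"].ravel()>0)]; print(len(k))
if len(k)>20: print(circ(k),k.min(0),k.max(0))
E
```

```text
3.1 [-0.3321  0.3355  1.7176  0.8628  1.1685 -0.2908] [0.5803 0.0387 0.1853] [ 3.1412 -0.7788  1.1404] 0.09389312327926168 0.0 [-0.0812 -0.4559 -0.4559]
(array([0.    , 0.0366, 0.2213, 0.4241, 0.0409, 0.4475, 0.2706]), np.float64(3.6339596729375783e-06), 1.8944693291485243e-05)
N 4 row ([-0.587, 0.009, 0.577], [-0.008, 0.014, 0.009]) |s|mm 24.7 ang 0.002
 end q [-0.3369  0.4886  1.7768  0.9545  1.0396 -0.4806] err 0.0000 0.000 path [[0.575, 0.026, 0.174], [0.575, 0.026, 0.149], [0.575, 0.025, 0.125], [0.575, 0.025, 0.1]]
N 3 row ([-0.299, 0.0, 0.299], [0.0, 0.0, 0.0]) |s|mm 12.7 ang 0.0
 end q [-0.3369  0.5574  1.7846  0.9937  0.9965 -0.5552] err 0.0000 0.000 path [[0.575, 0.025, 0.087], [0.575, 0.025, 0.075], [0.575, 0.025, 0.062]]
606
[0.57233001 0.02576106 0.02858617] [ 0.54377849 -0.00449598  0.07503031] [0.60347667 0.05676698 0.08223957]
```

View pics/wrist1.png

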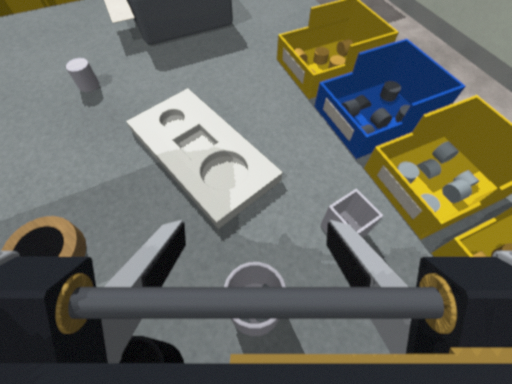

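The wrist view shows the cup at (254,297) between the fingers, the tray pocket at (224,170), and the tub clear of the right finger. I'll descend.

Emit:
send_rows([
  [[-0.587, 0.009, 0.577], [-0.008, 0.014, 0.009], 1],
  [[-0.587, 0.009, 0.577], [-0.008, 0.014, 0.009], 1],
  [[-0.587, 0.009, 0.577], [-0.008, 0.014, 0.009], 1],
  [[-0.587, 0.009, 0.577], [-0.008, 0.014, 0.009], 1],
  [[-0.3, 0, 0.3], [0, 0, 0], 1],
  [[-0.3, 0, 0.3], [0, 0, 0], 1],
  [[-0.3, 0, 0.3], [0, 0, 0], 1],
  [[0, 0, 0], [0, 0, 0], 1],
  [[0, 0, 0], [0, 0, 0], 1],
])

```text
time_s: 4.05
ee_pos: [0.5811, 0.0364, 0.0487]
eef_rot: [-3.141, -0.787, 1.132]
force: [-0.1, 0.6, 0.6]
grip_width: 0.0937
grip_force: 0.0
```

```bash
python3 st.py
python3 - <<'E'
from plan import *
plan((.574,.0255,.062),pose(65,45,-1),1)
from m import *
w=np.load("wrist1.npz")["w"]; q=w.reshape(-1,3)
k=q[(abs(q[:,2]-.022)<.004)&(q[:,0]>.5)&(q[:,0]<.7)&(q[:,1]>.12)&(q[:,1]<.42)]; c,s,a=rect(k); print(c,s,a)
E
```

```text
4.05 [-0.3388  0.558   1.7844  0.996   0.9973 -0.5559] [0.5811 0.0364 0.0487] [-3.141  -0.7874  1.1315] 0.09372943740159204 0.0 [-0.0758  0.644   0.5654]
N 1 row ([0.01, -0.06, 0.018], [0.012, -0.017, -0.017]) |s|mm 1.9 ang 0.003
 end q [-0.3366  0.5556  1.7878  0.9946  0.9956 -0.5564] err 0.0000 0.000 path [[0.574, 0.025, 0.062]]
[0.5917 0.2722] [0.1207 0.2415] 16.87734603881836
```

Emit:
send_rows([
  [[0.01, -0.04, 0.018], [0.012, -0.017, -0.017], 0.5],
  [[0, 0, 0], [0, 0, 0], 0],
  [[0, 0, 0], [0, 0, 0], -0.5],
  [[0, 0, 0], [0, 0, 0], -1],
  [[0, 0, 0], [0, 0, 0], -1],
  [[0, 0, 0], [0, 0, 0], -1],
  [[0, 0, 0], [0, 0, 0], -1],
  [[0, 0, 0], [0, 0, 0], -1],
], squeeze=30)

```text
time_s: 4.85
ee_pos: [0.58, 0.0376, 0.0484]
eef_rot: [-3.141, -0.786, 1.134]
force: [-2.9, 0.2, 5.3]
grip_width: 0.0618
grip_force: 30.0
```

```bash
python3 st.py
```

```text
4.85 [-0.3366  0.5567  1.7866  0.9945  0.9961 -0.5562] [0.58   0.0376 0.0484] [-3.1411 -0.7856  1.1342] 0.06176010167290857 29.99826366081834 [-2.8843  0.2294  5.3488]
```

Run:
```python
from plan import *
a=plan((.567,.02,.24),pose(65,45,-1),7)
b=plan((.551,-.272,.21),pose(30,0,-1),14,a)
c=plan((.551,-.272,.21),pose(30,-10,-1,175),26,b)
q=get_obs()["qpos"]
for k in range(0,181,20):
    s=ik((.551,-.272,.21),pose(30,0,-1,k),P,q); q=s[0]; print(k,q,s[1]<1e-3)
```

```text
N 7 row ([0.573, -0.021, -0.627], [-0.0, -0.0, -0.0]) |s|mm 25.5 ang 0.0
 end q [-0.3513  0.2723  1.6983  0.8428  1.2339 -0.2351] err 0.0000 0.000 path [[0.573, 0.025, 0.087], [0.572, 0.024, 0.113], [0.571, 0.023, 0.138], [0.57, 0.022, 0.164], [0.569, 0.022, 0.189], [0.568, 0.021, 0.215], [0.567, 0.02, 0.24]]
N 14 row ([-0.282, 0.456, -0.485], [-0.344, 0.453, 0.143]) |s|mm 21.7 ang 0.07
 end q [-0.9443  0.6162  1.783   1.6467  1.5013 -0.831 ] err 0.0000 0.000 path [[0.571, -0.001, 0.244], [0.579, -0.065, 0.25], [0.579, -0.129, 0.248], [0.571, -0.193, 0.238], [0.557, -0.253, 0.218]]
N 26 row ([0.001, -0.006, -0.0], [0.085, 0.004, 0.975]) |s|mm 0.2 ang 0.117
 end q [-0.4049  0.0619  2.0343  0.2488  0.     -2.0924] err 0.0653 1.134 path [[0.551, -0.272, 0.21], [0.551, -0.272, 0.21], [0.551, -0.272, 0.21], [0.551, -0.272, 0.21], [0.551, -0.272, 0.21]]
0 [-0.9443  0.6162  1.783   1.6467  1.5013 -0.831 ] True
20 [-0.9443  0.6162  1.783   1.6467  1.5013 -0.482 ] True
40 [-0.9443  0.6162  1.783   1.6467  1.5013 -0.1329] True
60 [-0.9443  0.6162  1.783   1.6467  1.5013  0.2162] True
80 [-0.9443  0.6162  1.783   1.6467  1.5013  0.5652] True
100 [-0.9443  0.6162  1.783   1.6467  1.5013  0.9143] True
120 [-0.9443  0.6162  1.783   1.6467  1.5013  1.2634] True
140 [-0.9443  0.6162  1.783   1.6467  1.5013  1.6124] True
160 [-0.9443  0.6162  1.783   1.6467  1.5013  1.9615] True
180 [-0.9443  0.6162  1.783   1.6467  1.5013  2.3106] True
```

Emit:
send_rows([
  [[0.3, 0, -0.3], [0, 0, 0], -1],
  [[0.6, 0, -0.6], [0, 0, 0], -1],
  [[0.6, 0, -0.6], [0, 0, 0], -1],
  [[0.6, 0, -0.6], [0, 0, 0], -1],
  [[0.6, 0, -0.6], [0, 0, 0], -1],
  [[0.6, 0, -0.6], [0, 0, 0], -1],
  [[0.6, 0, -0.6], [0, 0, 0], -1],
  [[0.3, 0, -0.3], [0, 0, 0], -1],
])

```text
time_s: 5.65
ee_pos: [0.5804, 0.0373, 0.2289]
eef_rot: [3.138, -0.785, 1.137]
force: [0.2, 0.5, -2.3]
grip_width: 0.0619
grip_force: 30.0
```

```bash
python3 st.py
python3 - <<'E'
from plan import *
b=plan((.551,-.272,.215),pose(30,0,-1),16)
E
```

```text
5.65 [-0.3366  0.2813  1.6806  0.8431  1.2274 -0.2203] [0.5804 0.0373 0.2289] [ 3.1379 -0.785   1.1367] 0.06190896958782367 29.99876699410379 [ 0.2142  0.4862 -2.3096]
N 16 row ([-0.248, 0.396, -0.444], [-0.301, 0.396, 0.126]) |s|mm 19.3 ang 0.062
 end q [-0.9443  0.6064  1.7833  1.646   1.5006 -0.8215] err 0.0000 0.000 path [[0.578, 0.007, 0.246], [0.585, -0.07, 0.254], [0.581, -0.146, 0.251], [0.567, -0.22, 0.235]]
```

Emit:
send_rows([
  [[-0.248, 0.396, -0.444], [-0.301, 0.396, 0.126], -1],
  [[-0.248, 0.396, -0.444], [-0.301, 0.396, 0.126], -1],
  [[-0.248, 0.396, -0.444], [-0.301, 0.396, 0.126], -1],
  [[-0.248, 0.396, -0.444], [-0.301, 0.396, 0.126], -1],
  [[-0.248, 0.396, -0.444], [-0.301, 0.396, 0.126], -1],
  [[-0.248, 0.396, -0.444], [-0.301, 0.396, 0.126], -1],
  [[-0.248, 0.396, -0.444], [-0.301, 0.396, 0.126], -1],
  [[-0.248, 0.396, -0.444], [-0.301, 0.396, 0.126], -1],
])

```text
time_s: 6.45
ee_pos: [0.5947, -0.1154, 0.2423]
eef_rot: [2.987, -1.175, 0.97]
force: [0.7, -0.1, -1.5]
grip_width: 0.0614
grip_force: 30.0
```

Emit:
send_rows([
  [[-0.248, 0.396, -0.444], [-0.301, 0.396, 0.126], -1],
  [[-0.248, 0.396, -0.444], [-0.301, 0.396, 0.126], -1],
  [[-0.248, 0.396, -0.444], [-0.301, 0.396, 0.126], -1],
  [[-0.248, 0.396, -0.444], [-0.301, 0.396, 0.126], -1],
  [[-0.248, 0.396, -0.444], [-0.301, 0.396, 0.126], -1],
  [[-0.248, 0.396, -0.444], [-0.301, 0.396, 0.126], -1],
  [[-0.248, 0.396, -0.444], [-0.301, 0.396, 0.126], -1],
  [[-0.248, 0.396, -0.444], [-0.301, 0.396, 0.126], -1],
  [[0, 0, 0], [0, 0, 0], -1],
])

```text
time_s: 7.35
ee_pos: [0.5664, -0.2635, 0.2097]
eef_rot: [-1.769, -1.564, -0.851]
force: [-0.1, 0.1, -2.0]
grip_width: 0.0617
grip_force: 30.0
```

```bash
python3 st.py
python3 - <<'E'
from plan import *
o=get_obs(); p0,r0=o["ee_pos"],R.from_euler("xyz",o["eef_rot"]); print("grasp pt",p0-r0.apply([0,0,.019]),"tool z",r0.as_matrix()[:,2])
E
```

```text
7.35 [-0.9469  0.615   1.7848  1.646   1.5002 -0.8248] [ 0.5664 -0.2635  0.2097] [-1.7695 -1.5638 -0.8513] 0.06170095740725909 29.999734237790108 [-0.0618  0.1145 -2.0265]
grasp pt [ 0.55   -0.273   0.2098] tool z [ 0.8674  0.4976 -0.0014]
```

Emit:
send_rows([
  [[0, 0, 0], [0, 0, 1], -1],
  [[0, 0, 0], [0, 0, 1], -1],
  [[0, 0, 0], [0, 0, 1], -1],
  [[0, 0, 0], [0, 0, 1], -1],
  [[0, 0, 0], [0, 0, 1], -1],
  [[0, 0, 0], [0, 0, 1], -1],
  [[0, 0, 0], [0, 0, 1], -1],
  [[0, 0, 0], [0, 0, 1], -1],
  [[0, 0, 0], [0, 0, 1], -1],
  [[0, 0, 0], [0, 0, 1], -1],
  [[0, 0, 0], [0, 0, 1], -1],
  [[0, 0, 0], [0, 0, 1], -1],
])

```text
time_s: 8.55
ee_pos: [0.5676, -0.2617, 0.2123]
eef_rot: [-1.573, -0.124, -1.045]
force: [0.4, -0.2, -1.9]
grip_width: 0.0618
grip_force: 30.0
```

Emit:
send_rows([
  [[0, 0, 0], [0, 0, 1], -1],
  [[0, 0, 0], [0, 0, 1], -1],
  [[0, 0, 0], [0, 0, 1], -1],
  [[0, 0, 0], [0, 0, 1], -1],
  [[0, 0, 0], [0, 0, 1], -1],
  [[0, 0, 0], [0, 0, 1], -1],
  [[0, 0, 0], [0, 0, 1], -1],
  [[0, 0, 0], [0, 0, 1], -1],
  [[0, 0, 0], [0, 0, 1], -1],
  [[0, 0, 0], [0, 0, 1], -1],
  [[0, 0, 0], [0, 0, 1], -1],
  [[0, 0, 0], [0, 0, 1], -1],
])

```text
time_s: 9.75
ee_pos: [0.5675, -0.2618, 0.2124]
eef_rot: [-1.581, 1.316, -1.055]
force: [-0.4, -0.6, -1.9]
grip_width: 0.062
grip_force: 30.0
```

Emit:
send_rows([
  [[0, 0, 0], [0, 0, 1], -1],
  [[0, 0, 0], [0, 0, 1], -1],
  [[0, 0, 0], [0, 0, 0], -1],
  [[0, 0, 0], [0, 0, 0], -1],
  [[0, 0, 0], [0, 0, 0], -1],
  [[0, 0, 0], [0, 0, 0], -1],
  [[0, 0, 0], [0, 0, 0], -1],
])

```text
time_s: 10.45
ee_pos: [0.5673, -0.2624, 0.212]
eef_rot: [-1.624, 1.551, -1.1]
force: [0.2, -0.0, -1.2]
grip_width: 0.0612
grip_force: 30.0
```

```bash
python3 st.py
python3 - <<'E'
from h import *
a=shot("top")[0]["pixels"][120:250,250:420]; b=shot("scene")[0]["pixels"][170:300,120:290]
cv2.imwrite("pics/pour.png",cv2.resize(np.hstack([a,b])[:,:,::-1],None,fx=2.3,fy=2.3,interpolation=cv2.INTER_CUBIC))
E
```

```text
10.45 [-0.9445  0.6113  1.7837  1.6456  1.5003  2.2947] [ 0.5673 -0.2624  0.212 ] [-1.6239  1.5506 -1.1003] 0.0611985289290773 29.9979801569134 [ 0.2124 -0.0045 -1.1768]
```

View pics/pour.png

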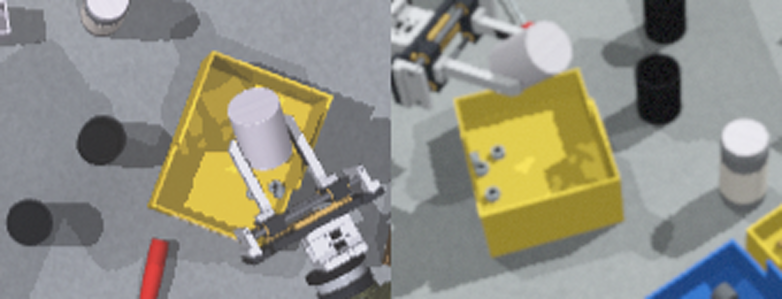

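The top/scene crop shows four nuts in the bin, at about (478,158), (483,168), (497,152) and (492,193) in the right half. The wrist load fell by about 0.7 N, which matches four nuts. I'll roll back.

Emit:
send_rows([
  [[0, 0, 0], [0, 0, -1], -1],
  [[0, 0, 0], [0, 0, -1], -1],
  [[0, 0, 0], [0, 0, -1], -1],
  [[0, 0, 0], [0, 0, -1], -1],
  [[0, 0, 0], [0, 0, -1], -1],
  [[0, 0, 0], [0, 0, -1], -1],
  [[0, 0, 0], [0, 0, -1], -1],
  [[0, 0, 0], [0, 0, -1], -1],
  [[0, 0, 0], [0, 0, -1], -1],
  [[0, 0, 0], [0, 0, -1], -1],
  [[0, 0, 0], [0, 0, -1], -1],
  [[0, 0, 0], [0, 0, -1], -1],
])

```text
time_s: 11.75
ee_pos: [0.5673, -0.2625, 0.212]
eef_rot: [-1.572, 0.106, -1.048]
force: [-0.1, -0.7, -1.2]
grip_width: 0.0618
grip_force: 30.0
```

Emit:
send_rows([
  [[0, 0, 0], [0, 0, -1], -1],
  [[0, 0, 0], [0, 0, -1], -1],
  [[0, 0, 0], [0, 0, -1], -1],
  [[0, 0, 0], [0, 0, -1], -1],
  [[0, 0, 0], [0, 0, -1], -1],
  [[0, 0, 0], [0, 0, -1], -1],
  [[0, 0, 0], [0, 0, -1], -1],
  [[0, 0, 0], [0, 0, -1], -1],
  [[0, 0, 0], [0, 0, -1], -1],
  [[0, 0, 0], [0, 0, -1], -1],
  [[0, 0, 0], [0, 0, -1], -1],
  [[0, 0, 0], [0, 0, -1], -1],
])

```text
time_s: 12.95
ee_pos: [0.5672, -0.2625, 0.212]
eef_rot: [-1.575, -1.334, -1.043]
force: [-0.3, -0.4, -2.1]
grip_width: 0.0619
grip_force: 30.0
```

Emit:
send_rows([
  [[0, 0, 0], [0, 0, -1], -1],
  [[0, 0, 0], [0, 0, -1], -1],
  [[0, 0, 0], [0, 0, 0], -1],
])

```text
time_s: 13.25
ee_pos: [0.5673, -0.2625, 0.212]
eef_rot: [-3.033, -1.57, 0.415]
force: [0.3, 0.9, -1.3]
grip_width: 0.0619
grip_force: 30.0
```

```bash
python3 st.py
python3 - <<'E'
from plan import *
b=plan((.575,.0,.24),pose(65,45,-1),16)
plan((.611,.2145,.17),pose(65,45,-1),8,b)
E
```

```text
13.25 [-0.9446  0.6114  1.7836  1.6457  1.5004 -0.8267] [ 0.5673 -0.2625  0.212 ] [-3.0332 -1.5698  0.4151] 0.06193541310484651 29.998228400945663 [ 0.3286  0.8607 -1.3172]
N 16 row ([0.206, -0.377, 0.404], [0.301, -0.396, -0.125]) |s|mm 17.7 ang 0.062
 end q [-0.3819  0.301   1.6609  0.8352  1.2607 -0.2482] err 0.0000 0.000 path [[0.556, -0.257, 0.219], [0.573, -0.192, 0.24], [0.583, -0.122, 0.249], [0.582, -0.052, 0.248]]
N 8 row ([0.411, -0.242, 0.824], [0.0, 0.0, 0.0]) |s|mm 28.6 ang 0.0
 end q [ 0.031   0.4164  1.6837  0.952   0.8867 -0.106 ] err 0.0000 0.000 path [[0.58, 0.027, 0.231], [0.589, 0.08, 0.214], [0.598, 0.134, 0.196], [0.607, 0.188, 0.179]]
```

Emit:
send_rows([
  [[0.206, -0.377, 0.404], [0.301, -0.396, -0.125], -1],
  [[0.206, -0.377, 0.404], [0.301, -0.396, -0.125], -1],
  [[0.206, -0.377, 0.404], [0.301, -0.396, -0.125], -1],
  [[0.206, -0.377, 0.404], [0.301, -0.396, -0.125], -1],
  [[0.206, -0.377, 0.404], [0.301, -0.396, -0.125], -1],
  [[0.206, -0.377, 0.404], [0.301, -0.396, -0.125], -1],
  [[0.206, -0.377, 0.404], [0.301, -0.396, -0.125], -1],
  [[0.206, -0.377, 0.404], [0.301, -0.396, -0.125], -1],
])

```text
time_s: 14.05
ee_pos: [0.5933, -0.1268, 0.2412]
eef_rot: [2.998, -1.172, 0.961]
force: [-0.1, 0.3, -2.1]
grip_width: 0.0618
grip_force: 30.0
```

Emit:
send_rows([
  [[0.206, -0.377, 0.404], [0.301, -0.396, -0.125], -1],
  [[0.206, -0.377, 0.404], [0.301, -0.396, -0.125], -1],
  [[0.206, -0.377, 0.404], [0.301, -0.396, -0.125], -1],
  [[0.206, -0.377, 0.404], [0.301, -0.396, -0.125], -1],
  [[0.206, -0.377, 0.404], [0.301, -0.396, -0.125], -1],
  [[0.206, -0.377, 0.404], [0.301, -0.396, -0.125], -1],
  [[0.206, -0.377, 0.404], [0.301, -0.396, -0.125], -1],
  [[0.206, -0.377, 0.404], [0.301, -0.396, -0.125], -1],
  [[0, 0, 0], [0, 0, 0], -1],
])

```text
time_s: 14.95
ee_pos: [0.5807, 0.0136, 0.2274]
eef_rot: [-3.136, -0.785, 1.131]
force: [-0.1, 0.3, -1.9]
grip_width: 0.0618
grip_force: 30.0
```

Emit:
send_rows([
  [[0.411, -0.242, 0.824], [0, 0, 0], -1],
  [[0.411, -0.242, 0.824], [0, 0, 0], -1],
  [[0.411, -0.242, 0.824], [0, 0, 0], -1],
  [[0.411, -0.242, 0.824], [0, 0, 0], -1],
  [[0.411, -0.242, 0.824], [0, 0, 0], -1],
  [[0.411, -0.242, 0.824], [0, 0, 0], -1],
  [[0.411, -0.242, 0.824], [0, 0, 0], -1],
  [[0.411, -0.242, 0.824], [0, 0, 0], -1],
  [[0, 0, 0], [0, 0, 0], -1],
  [[0, 0, 0], [0, 0, 0], -1],
])

```text
time_s: 15.95
ee_pos: [0.6167, 0.226, 0.1568]
eef_rot: [-3.136, -0.786, 1.129]
force: [-0.1, -0.7, -1.6]
grip_width: 0.0617
grip_force: 30.0
```

```bash
python3 st.py
cat > look.py <<'E'
from m import *; from plan import *
o=get_obs(); r=R.from_euler("xyz",o["eef_rot"]); g=o["ee_pos"]-r.apply([0,0,.019]); print("grasp pt",g)
# cup axis by plane fit of rim + cylinder fit of all points near
for n in("top","scene","wrist"):
    c,w=shot(n); q=w.reshape(-1,3); q=q[(c["depth"].ravel()>0)]; p=c["pixels"].reshape(-1,3)
    np.savez(n+"2.npz",w=w,p=c["pixels"])
    k=q[(np.hypot(q[:,0]-g[0],q[:,1]-g[1])<.04)&(abs(q[:,2]-(g[2]+.018))<.006)]
    if len(k)>20:
        A=np.c_[k[:,:2]-k[:,:2].mean(0),np.ones(len(k))]; print(n,len(k),"rim circ",circ(k),circ(k,.0295),"plane",np.linalg.lstsq(A,k[:,2],rcond=None)[0])
E
python3 look.py
python3 - <<'E'
import numpy as np,cv2
a=np.load("top2.npz")["p"][120:250,150:410]; b=np.load("scene2.npz")["p"][100:300,140:400]
cv2.imwrite("pics/pre.png",cv2.resize(np.vstack([a,b])[:,:,::-1],None,fx=1.8,fy=1.8,interpolation=cv2.INTER_CUBIC))
E
```

```text
15.95 [ 0.0293  0.4166  1.6832  0.9523  0.8894 -0.1031] [0.6167 0.226  0.1568] [-3.1361 -0.786   1.1286] 0.061696111754697004 29.99875545501709 [-0.1315 -0.6697 -1.6149]
grasp pt [0.611  0.2138 0.1702]
top 123 rim circ [0.6121 0.2125 0.0294] [0.6121 0.2125 0.03  ] plane [-0.0014 -0.0398  0.1887]
scene 71 rim circ [0.6106 0.2084 0.0301] [0.611  0.2091 0.03  ] plane [ 0.0004 -0.0158  0.1875]
wrist 3414 rim circ [0.6104 0.212  0.029 ] [0.6103 0.2119 0.03  ] plane [-0.0152 -0.0283  0.188 ]
```

View pics/pre.png

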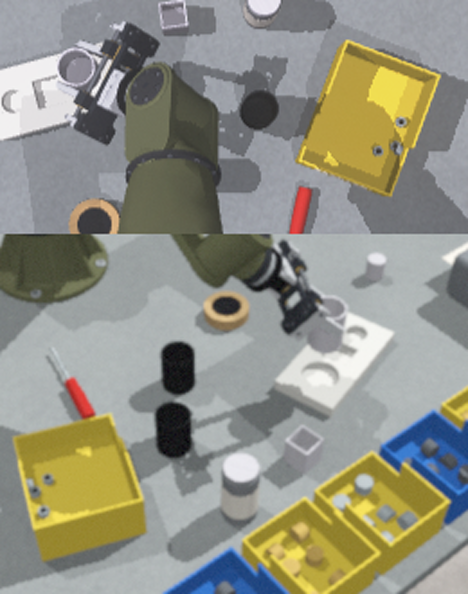

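Run:
```python
from m import *
for f,c,h in(("top0",(.575,.025),.08),("wrist1",(.5725,.0258),.08),("top2",(.612,.2125),.188),("wrist2",(.6104,.212),.188)):
    q=np.load(f+".npz")["w"].reshape(-1,3); d=np.hypot(q[:,0]-c[0],q[:,1]-c[1])
    for lim in(.004,.008):
        k=q[(d>.027)&(d<.0315)&(abs(q[:,2]-h)<lim)]
        A=np.c_[k[:,:2]-k[:,:2].mean(0),np.ones(len(k))]; s=least_squares(lambda x:A@x-k[:,2],[0,0,h],loss="soft_l1",f_scale=.001).x
        print(f,lim,len(k),s.round(4))
```

```text
top0 0.004 67 [-0.0043 -0.0375  0.0802]
top0 0.008 80 [ 0.0017 -0.0496  0.0802]
wrist1 0.004 527 [-0.0004  0.0002  0.0798]
wrist1 0.008 603 [ 0.0009 -0.0014  0.0795]
top2 0.004 75 [-0.0026 -0.0157  0.1888]
top2 0.008 98 [ 0.0009 -0.0288  0.189 ]
wrist2 0.004 2091 [-0.0055 -0.0089  0.1885]
wrist2 0.008 2480 [-0.0124 -0.0232  0.1881]
```

Run:
```python
from plan import *
a=plan((.6105,.2155,.10),pose(65,45,-1),5)
b=plan((.6105,.2155,.074),pose(65,45,-1),4,a)
```

```text
N 5 row ([-0.326, -0.012, 0.343], [0.001, -0.001, -0.006]) |s|mm 14.2 ang 0.001
 end q [ 0.0329  0.5236  1.7193  1.0591  0.8086 -0.2659] err 0.0000 0.000 path [[0.611, 0.214, 0.157], [0.611, 0.214, 0.143], [0.611, 0.215, 0.128], [0.611, 0.215, 0.114], [0.61, 0.215, 0.1]]
N 4 row ([-0.153, 0.0, 0.153], [0.0, 0.0, 0.0]) |s|mm 6.5 ang 0.0
 end q [ 0.0329  0.5684  1.7255  1.103   0.7847 -0.3288] err 0.0000 0.000 path [[0.61, 0.216, 0.094], [0.61, 0.216, 0.087], [0.61, 0.216, 0.08], [0.61, 0.216, 0.074]]
```

Emit:
send_rows([
  [[-0.326, -0.012, 0.343], [0, 0, 0], -1],
  [[-0.326, -0.012, 0.343], [0, 0, 0], -1],
  [[-0.326, -0.012, 0.343], [0, 0, 0], -1],
  [[-0.326, -0.012, 0.343], [0, 0, 0], -1],
  [[-0.326, -0.012, 0.343], [0, 0, 0], -1],
  [[0, 0, 0], [0, 0, 0], -1],
])

```text
time_s: 16.7
ee_pos: [0.6153, 0.2279, 0.0847]
eef_rot: [-3.135, -0.785, 1.128]
force: [0.1, -0.3, -0.8]
grip_width: 0.0617
grip_force: 30.0
```

```bash
python3 st.py; python3 look.py
python3 - <<'E'
import numpy as np,cv2
a=np.load("top2.npz")["p"][135:205,130:230]; b=np.load("wrist2.npz")["p"]
cv2.imwrite("pics/pre2.png",np.hstack([cv2.resize(a,(400,280),interpolation=cv2.INTER_CUBIC),cv2.resize(b,(373,280))])[:,:,::-1])
E
```

```text
16.7 [ 0.0333  0.5258  1.7211  1.0612  0.8076 -0.265 ] [0.6153 0.2279 0.0847] [-3.1355 -0.7848  1.1279] 0.06168386239758448 29.998909402638674 [ 0.071  -0.269  -0.7742]
grasp pt [0.6097 0.2158 0.0981]
top 104 rim circ [0.6107 0.2144 0.0293] [0.6107 0.2143 0.03  ] plane [-0.009  -0.0356  0.1163]
scene 66 rim circ [0.6091 0.2107 0.0302] [0.6095 0.2115 0.03  ] plane [-0.0291 -0.0671  0.116 ]
wrist 3539 rim circ [0.6095 0.215  0.0289] [0.6094 0.2147 0.03  ] plane [-0.0153 -0.0306  0.1169]
```

View pics/pre2.png

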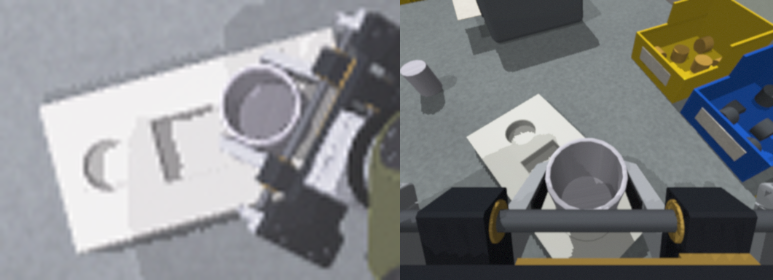

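The cup hangs over the large pocket, with the rim at about (260,103) in the left half. Both cameras put it within about 1 mm of the pocket axis, so I'll lower it.

Emit:
send_rows([
  [[-0.14, 0, 0.14], [0, 0, 0], -1],
  [[-0.14, 0, 0.14], [0, 0, 0], -1],
  [[-0.14, 0, 0.14], [0, 0, 0], -1],
  [[-0.14, 0, 0.14], [0, 0, 0], -1],
  [[0, 0, 0], [0, 0, 0], -1],
])

```text
time_s: 17.35
ee_pos: [0.6153, 0.2289, 0.0612]
eef_rot: [-3.137, -0.785, 1.13]
force: [0.7, 0.4, -2.1]
grip_width: 0.0615
grip_force: 30.0
```

Emit:
send_rows([
  [[-0.03, 0, 0.03], [0, 0, 0], -1],
  [[-0.03, 0, 0.03], [0, 0, 0], -1],
  [[0, 0, 0], [0, 0, 0], -1],
])

```text
time_s: 17.65
ee_pos: [0.6157, 0.2289, 0.0598]
eef_rot: [-3.139, -0.786, 1.132]
force: [0.7, -0.1, -1.9]
grip_width: 0.062
grip_force: 30.0
```

```bash
python3 st.py
```

```text
17.65 [ 0.0349  0.5696  1.7261  1.1056  0.7834 -0.3285] [0.6157 0.2289 0.0598] [-3.139  -0.7859  1.1319] 0.06204704245923314 29.998748805373907 [ 0.7025 -0.1285 -1.9192]
```

Emit:
send_rows([
  [[-0.03, 0, 0.03], [0, 0, 0], -1],
  [[-0.03, 0, 0.03], [0, 0, 0], -1],
  [[0, 0, 0], [0, 0, 0], -1],
  [[0, 0, 0], [0, 0, 0], -1],
])

```text
time_s: 18.05
ee_pos: [0.6157, 0.2289, 0.0573]
eef_rot: [-3.139, -0.786, 1.132]
force: [-0.2, 0.3, -2.3]
grip_width: 0.0615
grip_force: 30.0
```

Emit:
send_rows([
  [[-0.02, 0, 0.02], [0, 0, 0], -1],
  [[0, 0, 0], [0, 0, 0], -1],
  [[0, 0, 0], [0, 0, 0], -1],
])

```text
time_s: 18.35
ee_pos: [0.6158, 0.2289, 0.0565]
eef_rot: [-3.139, -0.786, 1.132]
force: [0.2, -0.1, -1.6]
grip_width: 0.0619
grip_force: 30.0
```

Emit:
send_rows([
  [[-0.025, 0, 0.025], [0, 0, 0], -1],
  [[0, 0, 0], [0, 0, 0], -1],
  [[0, 0, 0], [0, 0, 0], -1],
])

```text
time_s: 18.65
ee_pos: [0.6161, 0.2291, 0.0564]
eef_rot: [-3.14, -0.787, 1.133]
force: [-3.7, -1.6, 6.8]
grip_width: 0.0619
grip_force: 30.0
```

Emit:
send_rows([
  [[-0.025, 0, 0.025], [0, 0, 0], -1],
  [[0, 0, 0], [0, 0, 0], -1],
  [[0, 0, 0], [0, 0, 0], -1],
])

```text
time_s: 18.95
ee_pos: [0.6163, 0.2293, 0.0565]
eef_rot: [-3.14, -0.789, 1.134]
force: [-8.6, -4.5, 16.5]
grip_width: 0.062
grip_force: 30.0
```

Contact with the pocket floor. I'll relax the press, open and back off along the tool axis.

Emit:
send_rows([
  [[0.03, 0, -0.03], [0, 0, 0], -1],
  [[0, 0, 0], [0, 0, 0], -0.0],
  [[0, 0, 0], [0, 0, 0], 0.5],
  [[0, 0, 0], [0, 0, 0], 1],
  [[0, 0, 0], [0, 0, 0], 1],
  [[0, 0, 0], [0, 0, 0], 1],
  [[0, 0, 0], [0, 0, 0], 1],
])

```text
time_s: 19.65
ee_pos: [0.6157, 0.2289, 0.0555]
eef_rot: [-3.139, -0.786, 1.132]
force: [0.3, 0.3, 0.2]
grip_width: 0.0933
grip_force: 0.0
```

Emit:
send_rows([
  [[0, 0, -0.3], [0, 0, 0], 1],
  [[0, 0, -0.6], [0, 0, 0], 1],
  [[0, 0, -0.8], [0, 0, 0], 1],
  [[0, 0, -0.8], [0, 0, 0], 1],
  [[0, 0, -0.8], [0, 0, 0], 1],
  [[0, 0, -0.8], [0, 0, 0], 1],
  [[0, 0, -0.8], [0, 0, 0], 1],
  [[0, 0, -0.5], [0, 0, 0], 1],
  [[0, 0, 0], [0, 0, 0], 1],
])

```text
time_s: 20.55
ee_pos: [0.5678, 0.1239, 0.1716]
eef_rot: [3.141, -0.786, 1.133]
force: [-0.8, -0.2, 0.1]
grip_width: 0.0939
grip_force: 0.0
```

```bash
python3 st.py
python3 - <<'E'
from m import *
a,wt=shot("top"); b,_=shot("scene"); c,w=shot("wrist")
for n,W in(("top",wt),("wrist",w)):
    q=W.reshape(-1,3); k=q[(np.hypot(q[:,0]-.611,q[:,1]-.2145)<.045)&(abs(q[:,2]-.088)<.006)]; print(n,len(k),circ(k),np.median(k[:,2]))
    k=q[(abs(q[:,2]-.022)<.004)&(q[:,0]>.5)&(q[:,0]<.7)&(q[:,1]>.12)&(q[:,1]<.42)]; r=rect(k); t=np.radians(r[2]); print(" tray",r, "pocket",r[0]+.06*np.array([np.sin(t),-np.cos(t)]))
cv2.imwrite("pics/end.png",np.vstack([a["pixels"][110:260,130:410],b["pixels"][110:290,140:420]])[:,:,::-1].repeat(2,0).repeat(2,1)[:600])
E
```

```text
20.55 [-0.1764  0.2964  1.8115  0.9272  1.0248 -0.2425] [0.5678 0.1239 0.1716] [ 3.1409 -0.7865  1.1327] 0.09394829121822547 0.0 [-0.8061 -0.1705  0.0713]
top 90 [0.61153001 0.21545197 0.02877164] 0.0882818274408205
 tray (array([0.59471382, 0.27121296]), array([0.12176947, 0.2406811 ]), 16.58312225341797) pocket [0.61183818 0.21370856]
wrist 769 [0.60914278 0.2157111  0.02866807] 0.08737795958057476
 tray (array([0.59188916, 0.27267896]), array([0.12062186, 0.24146396]), 16.671539306640625) pocket [0.60910224 0.21520105]
```

View pics/end.png

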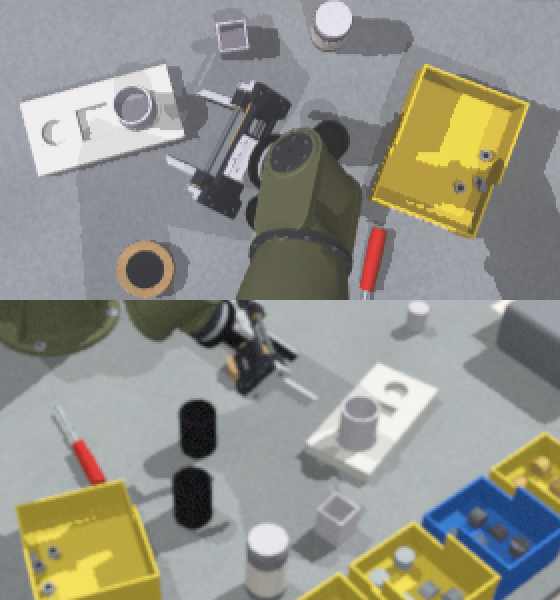

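The empty cup stands upright in the large pocket (at (135,105)), with its rim at 0.088 m and its centre within 2 mm of the pocket axis. The nuts are in the bin and the gripper is clear of everything.

```bash
python3 -c "
from station import *
print(hand_in())"
```

```text
the job is handed in; nothing more can be done
None
```

The job is handed in: all four nuts lie in the yellow bin, the empty cup stands upright in the tray's large round pocket about 2 mm off its axis or less, and the bystanders in view looked undisturbed; no verdict came back.

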